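Find the empty bay of the parts store by pressing its flaps, and open it

ROBOT

A 6-joint arm with a two-finger parallel gripper is mounted at the origin on a cart in front of the work surface, level with it; the furniture and walls round the work are solid. World frame = base frame: x ahead of the robot, y to its left, z up, the work surface at z = 0. Lengths are in m, angles in rad, forces in N, time in s.
With the tool pointing down it reaches from about 0.3 to 1 m from the base axis. Payload 5.1 kg.
Tool frame: the origin (TCP) lies on the mounting face of the last link; the fingertips stand 190 mm ahead of it and the grasp point (between the pads) lies 171 mm ahead of it (grip_point_offset is the distance from the TCP to the grasp point, in m); z points along the fingers, y is the line along which they close (so a half turn about z gives the same grasp; the last joint's range is limited). The gripper opens to 95 mm and grips with 3 to 60 N. Pads are 20 mm wide; open, the fingers measure 119 mm over their backs; the gripper's body (75 mm by 180 mm) begins 59 mm behind the grasp point.
Start: joints at [1.129, 0.124, 1.65, -0, 1.367, -0.083], TCP at [0.228, 0.609, 0.405] pointing down, gripper open.
Joint ranges: [-2.61, 2.61], [-1.02, 2.33], [0.03, 2.71], [-1.35, 4.49], [0.32, 2.68], [-2.91, 2.91]. Speed limits (rad/s): [2.57, 2.57, 3.14, 3.14, 3.14, 3.14].

INTERFACE

Orientations are given as a unit quaternion [w, x, y, z].
In Python, from bench import * gives the robot as it stands.
- The arm moves only by the shell command python3 -m handwheel 'ROWS' [FORCE]. ROWS is JSON, a list that holds one entry, the list of rows, each a list of 7 numbers: the shift along the tool's x, y, z scaled (see below), then the turn, a rotation vector about the tool's x, y, z scaled (see below), then the gripper command: -1 is shut, 1 is fully open, values between are in proportion. In form: [[[x, y, z, ax, ay, az, gripper], ...]]. A call has 1 to 5 rows; each row is the pose to reach, as a shift and turn from the pose commanded when the call began, along the tool's axes at that moment, turning the shorter way round; what a row does not reach only later rows make up. The controller multiplies each number of a shift by 300 mm and each number of a turn by 360 degrees. A row lasts 1/12 s, in which the tool goes at most 41.7 mm and 7.16 degrees, less where a joint would pass 70% of its speed; a pose out of reach is approached as far as the arm can. A call with a number of a shift or a turn outside -1 to 1 is refused whole. A call with a gripper value outside its range is refused whole. The fingers move at their own pace and stop on an object; FORCE is the grip in N (left out, the last holds). Time passes only in rows, so rows that repeat a pose let the fingers close. It gives the time, the measured TCP pose, the force, the opening and the grip force at its end, in the units of the state.
- sense(): the state, without advancing time (a new reading comes with each control period).
- read_camera(name): name is "scene" or "top" or "wrist"; returns a dict with "pixels" (480x640x3 uint8, red, green, blue), "camera_matrix" (3x3 intrinsics, pixels), "xyz" and "rotation" of the camera in the world; the wrist camera has in their place "mount" (4x4, takes a point from camera to tool coordinates, whose origin is the TCP and whose axes are the flange's). Camera axes: x right, y up, looking along -z (the intrinsics and any distortion apply to the point x, -y, -z); pixel columns grow to the right and rows downward; lengths in m; the calibration is good to about 2 mm. A picture is of the moment at which its call begins: read the wrist's pose just before it. There is no depth.
- sign_off(): hands the job in; it is judged then, once.
The state is a dict: "time_s": time; "q": joint angles; "dq": joint speeds; "tau": joint torques, N m; "eef_pos": TCP position; "orientation": TCP orientation; "wrist_force": force on the tool from outside, world axes, zero at the start; "wrist_torque": the same for the moment, N m; "width": finger opening in m; "grip_force": force on a finger pad.
Only numpy, scipy, OpenCV 4.12 (cv2) and the standard library are available. Lean on these libraries where they do the work, as an engineer would, in place of code of your own. Each camera call takes 0.05 s, during which the arm holds its last target. There are 200 camera calls.

TASK

Three of the four bays in the grey parts store are full, and what is in them blocks their blue flaps; find the empty bay by pressing gently on the dotted far end of one flap after another until one rocks, then push that flap by its raised near edge until it stands open, close to upright. Use the fingertips only: grip and lift nothing, leave the other flaps shut and the things round the store where they lie, and finish with the hand clear.

Things in the scene. Friction and masses are not known exactly. Their poses are not given: they have to be found in the camera images.
- store: grey box screwed to the bench, 118 (its x) x 272 (y) x 60 mm high. Origin: centre of its underside; x points away from the robot (turned up to 0.3 rad), y left. Four bays, centres at y = -96, -32, 32, 96 mm, each a well 55 mm deep under an identical blue flap level with the rim, 60 mm above the bench; contents unseen while shut. Fixing ears reach 17 mm beyond each end at bench level
- flap_1 (a joint): tilt of the rightmost (y = -96 mm) flap, rad: 0 shut and level; grows as the dotted far end sinks and the near end rises; stop at 1.5, nearly upright. Pressed at the dots, the far end gives under 2 mm if the bay is full; over an empty bay it sinks under 1 to 3 N. Slightly stiff pivot: the flap stays at the tilt where it is left, and 1 or 2 N push it farther
- flap_1_dots (a point): middle of the row of three white dots on top of the rightmost (y = -96 mm) flap, 24 mm beyond its pivot, the place to press; moves with the flap. Flap: plate 98 x 56 x 4 mm; pivot along the store's y, at x = 9 mm, 58 mm high in the store's frame; 40 mm of flap lies beyond it
- flap_1_lip (a point): middle of the near (robot-side) edge of the rightmost (y = -96 mm) flap, on its top face, 58 mm from the pivot; moves with the flap and rises when it rocks. Pressing down here moves nothing. Tilted less than about 0.8 rad, it jams by friction on a finger that pushes it level: press the dots down 20 mm first (about 1 rad), or rise along with it
- flap_2 (a joint): tilt of the second from the right (y = -32 mm) flap, rad: 0 shut and level; grows as the dotted far end sinks and the near end rises; stop at 1.5, nearly upright. Pressed at the dots, the far end gives under 2 mm if the bay is full; over an empty bay it sinks under 1 to 3 N. Slightly stiff pivot: the flap stays at the tilt where it is left, and 1 or 2 N push it farther
- flap_2_dots (a point): middle of the row of three white dots on top of the second from the right (y = -32 mm) flap, 24 mm beyond its pivot, the place to press; moves with the flap. Flap: plate 98 x 56 x 4 mm; pivot along the store's y, at x = 9 mm, 58 mm high in the store's frame; 40 mm of flap lies beyond it
- flap_2_lip (a point): middle of the near (robot-side) edge of the second from the right (y = -32 mm) flap, on its top face, 58 mm from the pivot; moves with the flap and rises when it rocks. Pressing down here moves nothing. Tilted less than about 0.8 rad, it jams by friction on a finger that pushes it level: press the dots down 20 mm first (about 1 rad), or rise along with it
- flap_3 (a joint): tilt of the second from the left (y = +32 mm) flap, rad: 0 shut and level; grows as the dotted far end sinks and the near end rises; stop at 1.5, nearly upright. Pressed at the dots, the far end gives under 2 mm if the bay is full; over an empty bay it sinks under 1 to 3 N. Slightly stiff pivot: the flap stays at the tilt where it is left, and 1 or 2 N push it farther
- flap_3_dots (a point): middle of the row of three white dots on top of the second from the left (y = +32 mm) flap, 24 mm beyond its pivot, the place to press; moves with the flap. Flap: plate 98 x 56 x 4 mm; pivot along the store's y, at x = 9 mm, 58 mm high in the store's frame; 40 mm of flap lies beyond it
- flap_3_lip (a point): middle of the near (robot-side) edge of the second from the left (y = +32 mm) flap, on its top face, 58 mm from the pivot; moves with the flap and rises when it rocks. Pressing down here moves nothing. Tilted less than about 0.8 rad, it jams by friction on a finger that pushes it level: press the dots down 20 mm first (about 1 rad), or rise along with it
- flap_4 (a joint): tilt of the leftmost (y = +96 mm) flap, rad: 0 shut and level; grows as the dotted far end sinks and the near end rises; stop at 1.5, nearly upright. Pressed at the dots, the far end gives under 2 mm if the bay is full; over an empty bay it sinks under 1 to 3 N. Slightly stiff pivot: the flap stays at the tilt where it is left, and 1 or 2 N push it farther
- flap_4_dots (a point): middle of the row of three white dots on top of the leftmost (y = +96 mm) flap, 24 mm beyond its pivot, the place to press; moves with the flap. Flap: plate 98 x 56 x 4 mm; pivot along the store's y, at x = 9 mm, 58 mm high in the store's frame; 40 mm of flap lies beyond it
- flap_4_lip (a point): middle of the near (robot-side) edge of the leftmost (y = +96 mm) flap, on its top face, 58 mm from the pivot; moves with the flap and rises when it rocks. Pressing down here moves nothing. Tilted less than about 0.8 rad, it jams by friction on a finger that pushes it level: press the dots down 20 mm first (about 1 rad), or rise along with it
- driver: screwdriver with blue and yellow handle, 209 mm long, 13 mm thick, lying behind the store; bystander. Origin: centre of its underside
- magnet: bare grey curved magnet, 20 x 46 x 9 mm, lying in front of the store; bystander. Origin: centre of its underside
- adapter: black adapter box, 42 x 74 x 17 mm, lying beyond the left end of the store; bystander. Origin: centre of its underside
- tape: roll of orange-brown tape, 62 mm across, 20 mm high, lying at the front to the right of the store; bystander. Origin: centre of its underside

How it is judged:
By the outcome, as a careful person would: the job done as asked, in the order asked, and still so for the second after the job is handed in, with the robot touching nothing.
It also fails if it takes over 48 s, if anything falls off the work surface, if the arm or the gripper's body presses on something with over 40 N, if the wrist force passes 120 N, or if a joint passes its speed limit or range.

## Working session

There is one attempt and no reset: what is moved stays moved. The work goes in short steps, Python scripts to look and compute and a shell command to move; the robot and the scene stay as the last step left them, time stands still between calls to the robot, and variables do not carry over. Pictures are saved under pics/ and viewed, at most 10 in all, crops included, and the job is handed in when it is done.

```bash
mkdir -p pics; python3 - <<'E'
from bench import *
import cv2
for n in ["scene","top"]:
    c=read_camera(n); cv2.imwrite(f"pics/{n}0.png",c["pixels"][:,:,::-1])
    print(n,c["camera_matrix"],c["xyz"],c["rotation"],[k for k in c])
s=sense(); print(s)
E
```

```text
scene [[539.04752245   0.         326.23517888]
 [  0.         539.04752245 233.84766112]
 [  0.           0.           1.        ]] [ 0.06267767 -0.64191187  0.64130945] [ 0.83521117  0.48962124 -0.12490979 -0.21700435] ['pixels', 'camera_matrix', 'xyz', 'rotation']
top [[536.83035804   0.         316.65499194]
 [  0.         536.83035804 250.94699239]
 [  0.           0.           1.        ]] [0.38541576 0.19288335 1.04262916] [ 0.71261953  0.06327204 -0.04724664 -0.69709239] ['pixels', 'camera_matrix', 'xyz', 'rotation']
{'time_s': 0.1, 'q': array([ 1.12937859e+00,  1.24419653e-01,  1.65151507e+00,  5.32292820e-06,
        1.36750089e+00, -8.26022356e-02]), 'dq': array([-0.00021168, -0.0027778 , -0.00461683, -0.00057986,  0.0013836 ,
       -0.00020351]), 'tau': array([-7.34631726e-05, -4.18887663e+01, -3.61093211e+01,  7.77542219e-02,
        4.62331146e-02, -6.97550195e-05]), 'eef_pos': array([0.22818992, 0.60839071, 0.40363597]), 'orientation': array([-2.41201570e-04,  1.78447318e-01,  9.83949036e-01, -8.89357285e-04]), 'wrist_force': array([-0.72382714,  0.28005465, -0.82857544]), 'wrist_torque': array([ 0.00995984, -0.00835269,  0.02051149]), 'grip_force': 0.0, 'width': 0.09528564313650643}
```

View pics/top0.png

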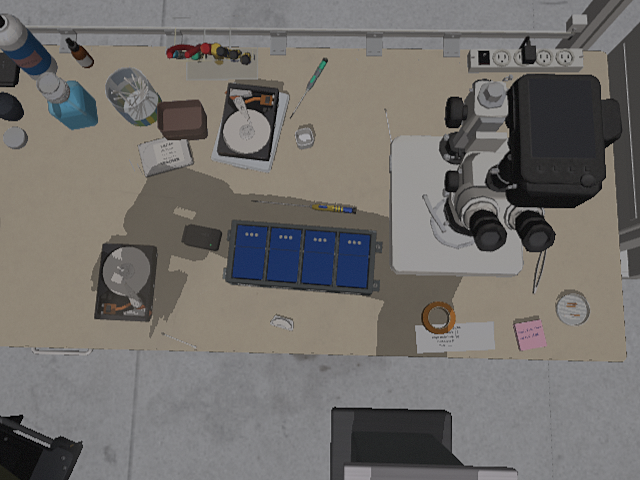

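View pics/scene0.png

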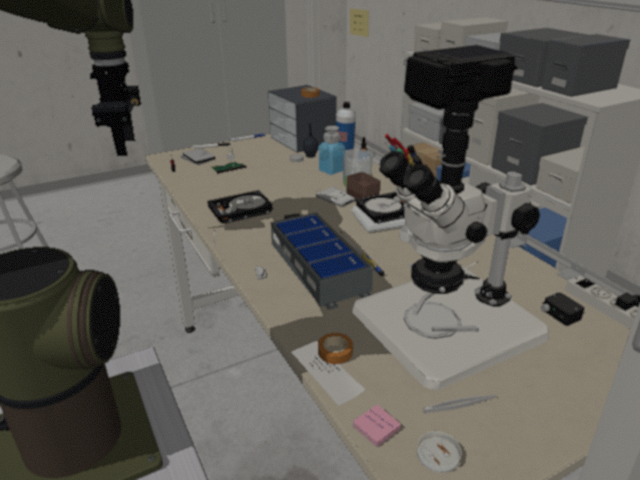

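The top view shows the store at about (303,256), with four blue flaps and their dots at (252,234), (287,237), (320,239) and (354,242). The microscope eyepieces are to the right at about (489,232). The scene view agrees.

```bash
cat > h.py <<'E'
from bench import *
import numpy as np, cv2
from scipy.spatial.transform import Rotation as R
def rot(q): return R.from_quat(np.r_[q[1:],q[0]])
def ray(c,uv,z):
    K=c["camera_matrix"]; d=np.linalg.solve(K,[uv[0],uv[1],1.]); d=rot(c["rotation"]).apply(d*[1,-1,-1])
    p=np.array(c["xyz"]); return p+d*(z-p[2])/d[2]
def fit(c):
    im=c["pixels"].astype(int); r,g,b=im[...,0],im[...,1],im[...,2]
    return ((b>90)&(b-r>50)&(b-g>30)).astype(np.uint8)
def toolcmd(target_tip,L=.190):
    "shift in scaled tool axes for fingertip target"
    s=sense(); T=rot(s["orientation"]); tip=s["eef_pos"]+T.apply([0,0,L]); return T.inv().apply(np.array(target_tip)-tip)/.3
E
python3 - <<'E'
from h import *
for n in ["top","scene"]:
    c=read_camera(n); m=fit(c)
    m0=m.copy()
    if n=="top": m[:210]=0; m[300:]=0; m[:,:220]=0; m[:,390:]=0
    else: m[:200]=0;m[300:]=0;m[:,:260]=0;m[:,380:]=0
    k,_=cv2.findContours(cv2.morphologyEx(m,cv2.MORPH_OPEN,np.ones((3,3))),cv2.RETR_EXTERNAL,cv2.CHAIN_APPROX_SIMPLE)
    im=c["pixels"].astype(int)
    k=[a for a in k if cv2.contourArea(a)>100]
    for a in sorted(k,key=lambda a:a[:,0,0].mean()):
        mo=cv2.moments(a); u=(mo['m10']/mo['m00'],mo['m01']/mo['m00'])
        f=np.zeros(m.shape,np.uint8); cv2.drawContours(f,[a],-1,1,-1)
        dots=(f>0)&(im.min(2)>120); v,uu=np.nonzero(dots)
        w=im.min(2)[dots]-80.
        dp=(np.average(uu,weights=w),np.average(v,weights=w)) if len(v) else None
        print(n,cv2.contourArea(a),np.round(u,1),ray(c,u,.06).round(4),dp and (np.round(dp,1),ray(c,dp,.06).round(4)), cv2.minAreaRect(a))
E
```

```text
top 802.0 [248.4 262.5] [0.5159 0.343  0.06  ] None ((248.34417724609375, 262.447509765625), (29.70509910583496, 29.306371688842773), 4.573921203613281)
top 506.0 [251.  236.2] [0.5655 0.3402 0.06  ] None ((250.98529052734375, 236.191162109375), (29.298067092895508, 18.94403648376465), 4.39870548248291)
top 806.5 [282.6 265.2] [0.5122 0.2793 0.06  ] None ((282.5655212402344, 265.21380615234375), (29.564191818237305, 29.232011795043945), 4.763641834259033)
top 512.0 [285.1 238.9] [0.5617 0.2764 0.06  ] None ((285.0499572753906, 238.8499755859375), (29.3747615814209, 19.020734786987305), 4.39870548248291)
top 810.0 [317.1 268. ] [0.5085 0.2155 0.06  ] None ((317.13104248046875, 267.9276123046875), (29.48114776611328, 29.398101806640625), 4.763641834259033)
top 510.5 [319.5 241.5] [0.558  0.2122 0.06  ] None ((319.3883361816406, 241.56344604492188), (29.06879425048828, 19.165456771850586), 4.085616588592529)
top 811.5 [352.  270.7] [0.5047 0.1512 0.06  ] None ((351.8782043457031, 270.7055969238281), (29.496278762817383, 29.496278762817383), 4.085616588592529)
top 516.0 [353.7 244.1] [0.5544 0.1486 0.06  ] None ((353.8382263183594, 244.10292053222656), (29.144670486450195, 19.250822067260742), 4.39870548248291)
```

```bash
cat >> h.py <<'E'
O=np.array([.5306,.246,0]); yaw=-.058; S=R.from_euler('z',yaw)
def st(x,y,z): return O+S.apply([x,y,z])
Ys={1:-.096,2:-.032,3:.032,4:.096}
def rep():
    s=sense(); T=rot(s["orientation"]); tip=s["eef_pos"]+T.apply([0,0,.19])
    print("t",s["time_s"],"tip_store",(S.inv().apply(tip-O)*1e3).round(1),"F",s["wrist_force"].round(2),"w",round(s["width"],4))
E
python3 - <<'E'
from h import *
rep(); print(toolcmd(st(.033,.096,.11)))
s=sense(); T=rot(s["orientation"]); D=R.from_matrix(np.c_[S.apply([-1,0,0]),S.apply([0,1,0]),[0,0,-1]])
print((T.inv()*D).as_rotvec()/2/np.pi, T.apply([1,0,0]))
for i in (4,3,2,1): print(i, st(.033,Ys[i],.06))
E
```

```text
t 0.2 tip_store [-323.   344.1  214. ] F [ 0.53  0.37 -0.49] w 0.0953
[-1.37839693 -0.43791271  0.3470768 ]
[-1.94310015e-04 -4.36219492e-05 -4.78685494e-02] [-9.36330442e-01  3.51120060e-01  8.77499004e-05]
4 [0.56910939 0.33992565 0.06      ]
3 [0.56539947 0.27603326 0.06      ]
2 [0.56168955 0.21214088 0.06      ]
1 [0.55797963 0.1482485  0.06      ]
```

```bash
python3 -m handwheel '[[[-0.68,-0.22,0,0,0,-0.048,-1],[-0.68,-0.22,0,0,0,-0.048,-1],[-0.68,-0.22,0,0,0,-0.048,-1],[-0.68,-0.22,0,0,0,-0.048,-1],[-0.68,-0.22,0,0,0,-0.048,-1]]]' 10; python3 -c "
from h import *
rep();print(toolcmd(st(.033,.096,.085)));s=sense();T=rot(s['orientation']);print(T.apply([1,0,0]),T.apply([0,0,1]))"
```

```text
time_s: 0.62
eef_pos: [0.3902, 0.4793, 0.4046]
orientation: [-0.0, 0.028, 1.0, -0.0]
wrist_force: [1.1, -0.0, -0.5]
width: 0.067
grip_force: 0.0
t 0.6167 tip_store [-153.7  224.7  214.6] F [ 1.06 -0.02 -0.48] w 0.067
[-0.62159058 -0.43005786  0.43198341]
[-9.98407239e-01  5.64179068e-02  7.25029064e-05] [-7.83769933e-05 -1.01904731e-04 -9.99999992e-01]
```

```bash
python3 -m handwheel '[[[-0.6,-0.41,0.3,0,0,0,-1],[-0.6,-0.41,0.3,0,0,0,-1],[-0.6,-0.41,0.3,0,0,0,-1],[-0.6,-0.41,0.3,0,0,0,-1],[-0.6,-0.41,0.3,0,0,0,-1]]]' && python3 -m handwheel '[[[0,0,0,0,0,0,-1],[0,0,0,0,0,0,-1],[0,0,0,0,0,0,-1],[0,0,0,0,0,0,-1]]]'; python3 -c "
from h import *
rep();print(toolcmd(st(.033,.096,.07)))"
```

```text
time_s: 1.03
eef_pos: [0.5429, 0.3616, 0.3244]
orientation: [-0.0, 0.029, 1.0, 0.0]
wrist_force: [0.4, 0.8, -0.6]
width: 0.034
grip_force: 0.0
time_s: 1.37
eef_pos: [0.5412, 0.3639, 0.3261]
orientation: [0.0, 0.028, 1.0, 0.0]
wrist_force: [-0.4, 0.4, -0.7]
width: 0.0074
grip_force: 0.0
t 1.3667 tip_store [  3.8 118.5 136.1] F [-0.41  0.37 -0.67] w 0.0074
[-0.09687546 -0.07542122  0.22023728]
```

```bash
python3 -m handwheel '[[[-0.097,-0.075,0.2,0,0,0,-1],[-0.097,-0.075,0.22,0,0,0,-1],[-0.097,-0.075,0.22,0,0,0,-1],[-0.097,-0.075,0.22,0,0,0,-1],[-0.097,-0.075,0.22,0,0,0,-1]]]' ; python3 -c "
from h import *
rep();print(toolcmd(st(.033,.096,.06)))"
python3 -m handwheel '[[[0,0,0.02,0,0,0,-1],[0,0,0.024,0,0,0,-1],[0,0,0.028,0,0,0,-1],[0,0,0.032,0,0,0,-1],[0,0,0.032,0,0,0,-1]]]' ; python3 -c "
from h import *
rep()"
```

```text
time_s: 1.78
eef_pos: [0.5691, 0.3403, 0.261]
orientation: [0.001, 0.028, 1.0, 0.001]
wrist_force: [-1.0, 0.1, 0.6]
width: 0.0003
grip_force: 0.0
t 1.7833 tip_store [33.3 96.6 71. ] F [-1.01  0.13  0.61] w 0.0003
[ 0.00105548 -0.00201888  0.03676494]
time_s: 2.2
eef_pos: [0.5695, 0.3393, 0.2501]
orientation: [0.0, 0.029, 1.0, 0.0]
wrist_force: [-0.1, 0.4, 1.1]
width: 0.0004
grip_force: 0.3
t 2.2 tip_store [33.5 95.5 60.1] F [-0.13  0.35  1.09] w 0.0004
```

Near contact; press 1 mm per row.

```bash
python3 -m handwheel '[[[0,0,0.002,0,0,0,-1],[0,0,0.004,0,0,0,-1],[0,0,0.006,0,0,0,-1],[0,0,0.006,0,0,0,-1]]]' ; python3 -c "
from h import *
rep()"; python3 -m handwheel '[[[0,0,0.002,0,0,0,-1],[0,0,0.004,0,0,0,-1],[0,0,0.006,0,0,0,-1],[0,0,0.006,0,0,0,-1]]]' ; python3 -c "
from h import *
rep()"
```

```text
time_s: 2.53
eef_pos: [0.5697, 0.3393, 0.2499]
orientation: [0.0, 0.029, 1.0, 0.0]
wrist_force: [-4.0, -0.8, 8.3]
width: 0.0007
grip_force: 4.2
t 2.5333 tip_store [33.6 95.5 59.9] F [-3.99 -0.79  8.28] w 0.0007
time_s: 2.87
eef_pos: [0.5698, 0.3394, 0.2498]
orientation: [-0.0, 0.029, 1.0, 0.0]
wrist_force: [-7.0, -2.2, 15.6]
width: 0.0006
grip_force: 7.7
t 2.8667 tip_store [33.7 95.6 59.8] F [-7.04 -2.24 15.64] w 0.0006
```

Flap 4 is blocked: it held at 15 N with no sink. Next is flap 3.

```bash
python3 -m handwheel '[[[0,0,-0.06,0,0,0,-1],[0,-0.07,-0.06,0,0,0,-1],[0,-0.2133,-0.06,0,0,0,-1],[0,-0.2133,-0.06,0,0,0,-1],[0,-0.2133,-0.06,0,0,0,-1]]]' >/dev/null; python3 -m handwheel '[[[0,0,0.03,0,0,0,-1],[0,0,0.044,0,0,0,-1],[0,0,0.044,0,0,0,-1],[0,0,0.044,0,0,0,-1]]]' >/dev/null; python3 -c "
from h import *
rep()"; python3 -m handwheel '[[[0,0,0.002,0,0,0,-1],[0,0,0.004,0,0,0,-1],[0,0,0.006,0,0,0,-1],[0,0,0.008,0,0,0,-1],[0,0,0.008,0,0,0,-1]]]' >/dev/null; python3 -c "
from h import *
rep()"
```

```text
t 3.6167 tip_store [32.9 31.6 59.8] F [-0.51 -0.41 -0.25] w 0.0002
t 4.0333 tip_store [33.5 31.3 58.6] F [-0.14  0.3   0.36] w 0.0006
```

```bash
for i in 1 2; do python3 -m handwheel '[[[0,0,0.002,0,0,0,-1],[0,0,0.004,0,0,0,-1],[0,0,0.006,0,0,0,-1],[0,0,0.006,0,0,0,-1]]]' >/dev/null; python3 -c "
from h import *
rep()"; done
```

```text
t 4.3667 tip_store [33.5 31.1 56.6] F [0.15 0.75 1.52] w 0.0002
t 4.7 tip_store [33.5 31.  54.7] F [-0.87  0.7   1.5 ] w 0.0005
```

Flap 3 sinks under 1.5 N, so its bay is the empty one. I'll press it on down.

```bash
python3 -m handwheel '[[[0,0,0.01,0,0,0,-1],[0,0,0.02,0,0,0,-1],[0,0,0.03,0,0,0,-1],[0,0,0.04,0,0,0,-1],[0,0,0.04,0,0,0,-1]]]' >/dev/null; python3 -c "
from h import *
rep()";python3 -m handwheel '[[[0,0,0.008,0,0,0,-1],[0,0,0.016,0,0,0,-1],[0,0,0.024,0,0,0,-1],[0,0,0.03,0,0,0,-1],[0,0,0.03,0,0,0,-1]]]' >/dev/null; python3 -c "
from h import *
rep()"
```

```text
t 5.1167 tip_store [33.  30.8 41.7] F [-0.12 -0.13  0.02] w 0.0008
t 5.5333 tip_store [33.2 30.9 33.2] F [ 0.67 -0.34 -0.33] w 0.0002
```

```bash
python3 -m handwheel '[[[0,0,-0.13,0,0,0,-1],[0,0,-0.26,0,0,0,-1],[0,0,-0.39,0,0,0,-1],[0.13,0,-0.39,0,0,0,-1],[0.26,0,-0.39,0,0,0,-1]]]' >/dev/null; python3 -m handwheel '[[[0.1,0,0,0,0,0,-1],[0.1,0,0,0,0,0,-1],[0.1,0,0,0,0,0,-1],[0.1,0,0,0,0,0,-1]]]' >/dev/null; python3 - <<'E'
from h import *
rep()
a=read_camera("scene")["pixels"][180:320,220:420]; b=read_camera("wrist")["pixels"]
a=cv2.resize(a,(480,336)); b=cv2.resize(b,(320,240)); o=np.zeros((336,800,3),np.uint8); o[:,:480]=a;o[:240,480:]=b
cv2.imwrite("pics/p2.png",o[:,:,::-1]); print(toolcmd(st(-.055,.032,.095)))
E
```

```text
t 6.2833 tip_store [-73.9  31.1 151.2] F [ 0.97 -0.38  0.28] w 0.0001
[-0.06106765  0.00320861  0.18706672]
```

View pics/p2.png

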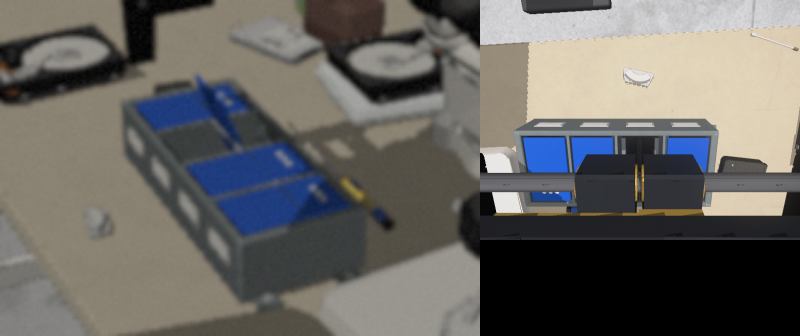

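The scene view (crop) shows flap 3 standing steeply tilted at about (218,112), and the other three shut. Next I'll lower the finger in front of it and push.

```bash
python3 -m handwheel '[[[0,0,0.1,0,0,0,-1],[0,0,0.187,0,0,0,-1],[0,0,0.187,0,0,0,-1],[0,0,0.187,0,0,0,-1]]]' >/dev/null;python3 -c "
from h import *
rep()"; python3 -m handwheel '[[[-0.04,0,0,0,0,0,-1],[-0.07,0,0,0,0,0,-1],[-0.1,0,0,0,0,0,-1],[-0.13,0,0,0,0,0,-1],[-0.13,0,0,0,0,0,-1]]]' >/dev/null; python3 -c "
from h import *
rep()"
```

```text
t 6.7167 tip_store [-74.9  30.2  93.2] F [0.46 0.53 0.92] w 0.0005
t 7.1333 tip_store [-32.8  31.2  96.1] F [-0.5   0.38  0.14] w 0.0006
```

```bash
python3 -m handwheel '[[[-0.015,0,0,0,0,0,-1],[-0.03,0,0,0,0,0,-1],[-0.045,0,0,0,0,0,-1],[-0.05,0,0,0,0,0,-1],[-0.05,0,0,0,0,0,-1]]]' >/dev/null; python3 -c "
from h import *
rep()"
```

```text
t 7.55 tip_store [-20.2  31.   94.8] F [ 0.54 -0.11  0.04] w 0.0006
```

```bash
python3 -m handwheel '[[[-0.01,0,0,0,0,0,-1],[-0.02,0,0,0,0,0,-1],[-0.026,0,0,0,0,0,-1],[-0.026,0,0,0,0,0,-1]]]' >/dev/null; python3 -c "
from h import *
rep()";  python3 -m handwheel '[[[-0.003,0,0,0,0,0,-1],[-0.006,0,0,0,0,0,-1],[-0.009,0,0,0,0,0,-1],[-0.009,0,0,0,0,0,-1]]]' >/dev/null; python3 - <<'E'
from h import *
rep()
E
```

```text
t 7.8833 tip_store [-12.3  31.   94.8] F [0.57 0.48 0.45] w 0.0008
t 8.2167 tip_store [-9.9 31.  94.8] F [ 0.02 -0.68 -1.45] w 0.0005
```

```bash
for i in 1 2; do python3 -m handwheel '[[[-0.003,0,0,0,0,0,-1],[-0.006,0,0,0,0,0,-1],[-0.006,0,0,0,0,0,-1],[-0.006,0,0,0,0,0,-1]]]' >/dev/null; python3 -c "
from h import *
rep()"; done; python3 - <<'E'
from h import *
a=read_camera("scene")["pixels"][190:290,250:400]
cv2.imwrite("pics/p3.png",cv2.resize(a,(750,500),interpolation=cv2.INTER_CUBIC)[:,:,::-1])
E
```

```text
t 8.55 tip_store [-9.2 31.  94.7] F [-5.83 -0.32  4.18] w 0.0006
t 8.8833 tip_store [-8.9 31.  94.8] F [-11.87  -0.64   6.4 ] w 0.0005
```

View pics/p3.png

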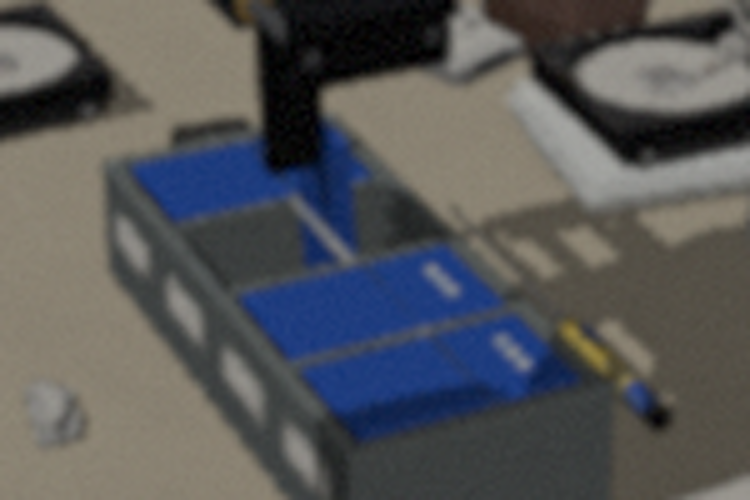

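The flap looks upright, and the force rising to 12 N says it has reached the stop. I'll back off toward the robot and then go up.

```bash
python3 -m handwheel '[[[0.05,0,0,0,0,0,-1],[0.15,0,0,0,0,0,-1],[0.25,0,0,0,0,0,-1],[0.3,0,-0.12,0,0,0,-1],[0.3,0,-0.25,0,0,0,-1]]]' >/dev/null; python3 -m handwheel '[[[0,0,-0.1,0,0,0,-1],[0,0,-0.2,0,0,0,-1],[0,0,-0.2,0,0,0,-1],[0,0,-0.2,0,0,0,-1],[0,0,-0.2,0,0,0,-1]]]' >/dev/null; python3 - <<'E'
from h import *
rep()
a=read_camera("scene")["pixels"][190:290,250:400]; b=read_camera("top")["pixels"][190:340,180:400]
o=np.hstack([cv2.resize(a,(400,267)),cv2.resize(b,(391,267))])
cv2.imwrite("pics/p4.png",o[:,:,::-1])
E
```

```text
t 9.7667 tip_store [-96.4  30.8 229.2] F [ 0.14  0.17 -0.78] w 0.0005
```

View pics/p4.png

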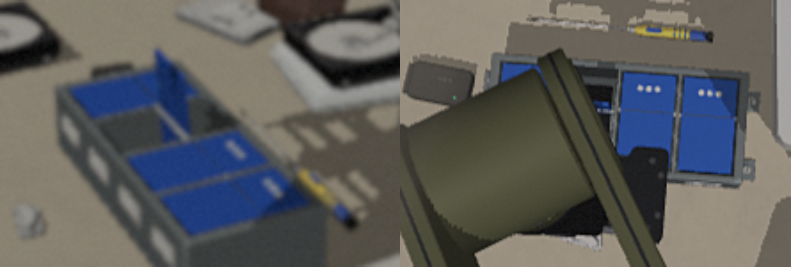

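Flap 3 stands upright at (172,95) in the left-hand crop. The other flaps are shut, the driver, adapter and magnet haven't moved, and the hand is clear.

```bash
python3 -c "
from bench import *
print(sign_off())"
```

```text
the job is handed in; nothing more can be done
None
```

The empty bay was under flap 3 (second from the left). I pushed that flap to its stop and it stands open, close to upright; the other flaps are shut, nothing round the store was touched, the hand is clear, and the job was handed in at about 10 s.

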